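# Close up the coagulation analyser and start its run

### The job

The bench-top analyser is loaded and only needs closing and starting: with the fingertips, gripping nothing and touching only the outsides, gently push the cuvette drawer fully home and gently swing the smoked cover down until it lies flat on the deck. Once both are shut, press the green start key right down with a fingertip and let it come back up. Do not press the red key or touch the cuvettes or the inside of the cover, and leave the bottle, vial, tip box and tube rack standing where they are.

Things in the scene. Friction and masses are not known exactly. Their poses are not given: they have to be found in the camera images.
- analyser: cream bench-top coagulation analyser, fixed: 360 deep (x) by 440 wide (y), deck 150 mm above the bench, a 70 mm higher rear module along its back 60 mm. Origin: centre of its underside, on the bench. Its x axis points from its front (robot side) to its back, y to the left seen from the robot, z up. In its frame a parked pipettor (steel post with a pink arm, top 251 mm above the bench) stands at x 100, y -45 and its arm ends at y -118 mm
- cover (a joint): angle (rad) of the smoked cover over the round sample chamber: 0 lying flat on the deck, grows as its front edge rises (stop at 1.0). Cover 210 long from hinge to front edge, 230 wide, 12 mm thick, cream frame with a smoked pane. A stiff friction hinge keeps it at any angle; pushing its front edge down takes about 1 to 3 N
- cover_pad (a point): point on the outer (upper) face of the cover's flat cream front strip (45 mm deep), mid-width, 190 mm from the hinge line, 20 mm from the front edge; moves with the cover, z axis = outward normal. Hinge line, in the analyser's frame: along y at x 60, z 150 mm (deck height), middle at y 95 mm; the cover's underside lies in the plane through it, its outer face 12 mm outside that
- cover_inside (a point): centre of the underside of the cover with its black seal: the inner face (190 by 210 mm, 3 mm thick), not to be touched (called cover_c5 in the rules)
- drawer (a joint): how far (m) the cuvette drawer stands open towards the front: 0 fully home, up to 0.10; slides along the analyser's x axis, stays where it is left, sliding friction about 2.5 N
- drawer_front (a point): centre of the outer face of the drawer's front panel (158 wide, 74 high, 14 mm thick, grey-cream with a green bar), 108 mm above the bench; the face looks along the analyser's -x. The panel's top edge is 5 mm below the deck; when home, its outer face stands 14 mm in front of the analyser's front
- cuvettes (a point): centre of the tops of the clear cuvettes, whose grey cassette (190 by 128 mm) fills the drawer behind its front panel; they end 10 mm below the panel's top edge and are not to be touched (called drawer_c5 and drawer_c6 in the rules)
- start_key (a joint): how far (m) the green start key is pressed: 0 up, 0.005 fully down; a spring key that takes 5 N to press fully down and comes back up
- start_top (a point): centre of the top of the green start key, a 28 mm square standing 12 mm above the deck (162 mm above the bench), on the right-hand part of the deck
- stop_key (a joint): how far (m) the red stop key is pressed: 0 up, 0.005 fully down
- stop_top (a point): centre of the top of the red stop key, same size as the green one and 60 mm to its left
- rack: loose green tube rack with six capped tubes, 90 by 66 mm, 104 mm high, on the bench before or beside the analyser; origin centre of its underside
- tipbox: loose blue pipette-tip box with a clear lid, 85 by 70 mm, 57 mm high, on the bench before or beside the analyser; origin centre of its underside
- reagent: loose amber reagent bottle, 54 mm across, 110 mm high, on the bench before or beside the analyser; origin centre of its underside
- vial: small loose control vial with an orange cap, 26 mm across, 42 mm high, standing on the analyser's deck behind the keys; origin centre of its underside

How it is judged:
By the outcome, as a careful person would: the job done as asked, in the order asked, and still so for the second after the job is handed in, with the robot touching nothing.
It also fails if it takes over 53 s, if anything falls off the work surface, if the arm or the gripper's body presses on something with over 40 N, if the wrist force passes 120 N, or if a joint passes its speed limit or range.

### The arm

A 6-joint arm with a two-finger parallel gripper is mounted at the origin on the work surface. World frame = base frame: x ahead of the robot, y to its left, z up, the work surface at z = 0. Lengths are in m, angles in rad, forces in N, time in s.
With the tool pointing down it reaches from about 0.375 to 0.9 m from the base axis. Payload 3.1 kg.
Tool frame: the origin (TCP) lies between the finger pads; the fingertips stand 17 mm ahead of it and the grasp point (between the pads) lies 2 mm behind it; z points along the fingers, y is the line along which they close (so a half turn about z gives the same grasp; the last joint's range is limited). The gripper opens to 85 mm and grips with 20 to 120 N. Pads are 22 mm wide; open, the fingers measure 114 mm over their backs; the gripper's body (76 mm by 85 mm) begins 54 mm behind the grasp point. The pads swing forward as they close: fully open they stand 13 mm farther back than shut.
Start: joints at [-1.508, 0.527, 1.433, -0, 1.181, -0.178], TCP at [0.15, -0.607, 0.248] pointing down, gripper open.
Joint ranges: [-3.08, 3.08], [-0.75, 2.2], [0.22, 2.44], [-1.43, 4.57], [0, 2.65], [-2.85, 2.85]. Speed limits (rad/s): [2.79, 2.79, 3.14, 3.14, 3.14, 3.14].

### API

Orientations are given as a unit quaternion [x, y, z, w].
In Python, from station import sense, vision, order gives the robot as it stands.
- The arm moves only by the shell command python3 -m crank 'ROWS' [OPENING] [FORCE]. ROWS is JSON, a list of rows, each an object with "dp": the shift along the world's x, y, z in units of 30 mm (1.0 is 30 mm), a list of three; "angular": the turn, a rotation vector about the world's x, y, z in degrees, a list of three. In form: [{"dp": [dx, dy, dz], "angular": [ax, ay, az]}, ...]. A call has 1 to 20 rows; each row shifts and turns the commanded pose from where the row before left it; what a row does not reach is not made up. A row lasts 1/10 s, in which the tool goes at most 50 mm and 8.59 degrees, less where a joint would pass 70% of its speed; a pose out of reach is approached as far as the arm can. A call is refused whole if a number of a shift passes 1 or a number of a turn 8.59, either way. A call with a gripper value outside its range is refused whole. OPENING is the closure, from 0 (fully open) to 1 (shut), set as the call begins (- or left out, the last holds). The fingers move at their own pace and stop on an object; FORCE is the grip in N (left out, the last holds). Time passes only in rows, so rows that do not move let the fingers close. It gives the time, the measured TCP pose, the force, the opening and the grip force at its end, in the units of the state.
- sense(): the state, without advancing time (a new reading comes with each control period).
- vision.snapshot(name): name is "scene" or "top"; returns a dict with "image" (420x560x3 uint8, blue, green, red), "range_z" (420x560 float32, m along the optical axis (not along the pixel's ray), 0 where there is no reading), "mtx" (3x3 intrinsics, pixels), "dist" ([k1, k2, p1, p2, k3] as OpenCV has them; the pictures are not rectified), "pose" (4x4, takes a point from camera to world coordinates). Camera axes: x right, y down, z forward; pixel columns grow to the right and rows downward; lengths in m; the calibration is good to about 2 mm. A picture is of the moment at which its call begins.
- order.sign_off(): hands the job in; it is judged then, once.
The state is a dict: "t": time; "q": joint angles; "qd": joint speeds; "tau": joint torques, N m; "tcp_pos": TCP position; "tool_rot": TCP orientation; "force": force on the tool from outside, world axes, zero at the start; "ft_torque": the same for the moment, N m; "finger_gap": opening from 0.0 (shut) to 1.0 (fully open); "gripper_force": force on a finger pad.
Only numpy, scipy, OpenCV 4.12 (cv2) and the standard library are available. Lean on these libraries where they do the work, as an engineer would, in place of code of your own. Each camera call takes 0.05 s, during which the arm holds its last target. There are 200 camera calls.

## Working session

There is one attempt and no reset: what is moved stays moved. The work goes in short steps, Python scripts to look and compute and a shell command to move; the robot and the scene stay as the last step left them, time stands still between calls to the robot, and variables do not carry over. Pictures are saved under pics/ and viewed, at most 10 in all, crops included, and the job is handed in when it is done.

```bash
mkdir -p pics; ls; python3 - <<'E'
from station import sense, vision
import cv2,numpy as np,pickle
s=sense();print({k:np.round(v,3).tolist() for k,v in s.items()})
for n in ("scene","top"):
    d=vision.snapshot(n);cv2.imwrite(f"pics/{n}0.png",d["image"]);pickle.dump(d,open(f"{n}0.pkl","wb"))
    print(n,d["mtx"].round(1).tolist(),d["dist"],d["pose"].round(3).tolist())
E
```

```text
pics
{'t': 0.0, 'q': [-1.508, 0.528, 1.434, -0.0, 1.181, -0.179], 'qd': [0.001, 0.001, 0.0, 0.001, 0.001, 0.001], 'tau': [0.0, -44.234, -17.802, -0.0, 0.008, -0.0], 'tcp_pos': [0.15, -0.606, 0.247], 'tool_rot': [0.993, 0.121, 0.0, -0.001], 'force': [-0.121, -0.162, -0.29], 'ft_torque': [-0.001, -0.047, -0.004], 'gripper_force': 0.0, 'finger_gap': 1.0}
scene [[496.8, 0.0, 284.0], [0.0, 496.8, 209.5], [0.0, 0.0, 1.0]] [-0.03211201  0.          0.          0.          0.        ] [[0.647, 0.517, -0.561, 1.169], [0.763, -0.453, 0.462, -0.564], [-0.015, -0.726, -0.687, 0.851], [0.0, 0.0, 0.0, 1.0]]
top [[400.2, 0.0, 276.4], [0.0, 400.2, 207.9], [0.0, 0.0, 1.0]] [-0.01462647  0.          0.          0.          0.        ] [[-0.003, -0.99, 0.144, 0.459], [-1.0, 0.003, -0.004, -0.075], [0.004, -0.144, -0.99, 1.021], [0.0, 0.0, 0.0, 1.0]]
```

View pics/scene0.png

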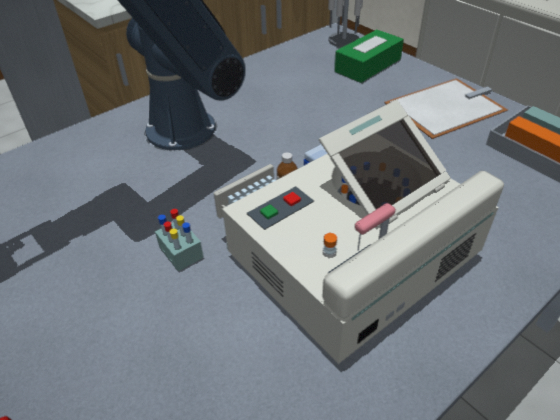

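View pics/top0.png

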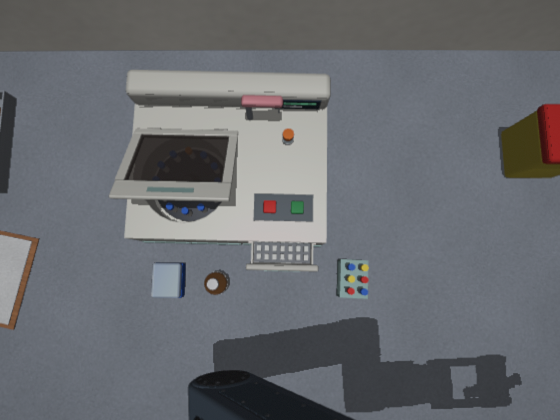

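The scene view shows the drawer open at about (250,190), green key (270,211), red key (292,198) and the cover raised. In the top view, green is at (297,207), red (270,207), drawer panel edge at row 268, cover front strip about (170,190), and rack, bottle and tip box stand in front.

```bash
cat > h.py <<'E'
import cv2,numpy as np
def cloud(d):
    h,w=d["range_z"].shape; uv=np.stack(np.meshgrid(np.arange(w),np.arange(h)),-1).reshape(-1,1,2).astype(np.float32)
    r=cv2.undistortPoints(uv,d["mtx"],d["dist"]).reshape(h,w,2)
    z=d["range_z"]; p=np.dstack([r*z[...,None],z])
    P=p@d["pose"][:3,:3].T+d["pose"][:3,3]; P[z==0]=np.nan
    return P
def masks(d):
    hsv=cv2.cvtColor(d["image"],cv2.COLOR_BGR2HSV);H,S,V=cv2.split(hsv)
    return {"green":(H>50)&(H<85)&(S>150),"red":((H<6)|(H>174))&(S>170),"orange":(H>6)&(H<16)&(S>170),"blue":(H>95)&(H<115)&(S>60)}
E
python3 - <<'E'
import pickle,numpy as np,cv2
from h import *
for n in("top","scene"):
    d=pickle.load(open(n+"0.pkl","rb"));P=cloud(d)
    Z=P[...,2]
    print(n)
    near=(P[...,0]>.3)&(P[...,0]<1.1)&(abs(P[...,1])<.5)
    rm=near&(Z>.21)&(Z<.23)
    for nm,m in(("rear",rm),("deck",near&(Z>.144)&(Z<.155)),("front panel",near&(Z>.139)&(Z<.147)&(P[...,0]<.55))):
        k,l,st,c=cv2.connectedComponentsWithStats(m.astype(np.uint8))
        for i in range(1,k):
            if st[i,4]>60:
                q=P[l==i]; r=cv2.minAreaRect(q[:,:2].astype(np.float32)); print(nm,st[i,4],np.round(q.mean(0),4),np.round(r[0],4),np.round(r[1],4),round(r[2],2))
    for k_,m in masks(d).items():
        k,l,st,c=cv2.connectedComponentsWithStats((m&near).astype(np.uint8))
        for i in range(1,k):
            if st[i,4]>25: print(k_,st[i,4],c[i].round(1),np.round(np.nanmedian(P[l==i],0),4))
E
```

```text
top
rear 5065 [0.8412 0.027  0.2186] [0.8426 0.0249] [0.4388 0.0598] 88.37
rear 1339 [0.6713 0.1244 0.22  ] [0.6715 0.1243] [0.2306 0.0371] 88.92
deck 16993 [ 0.6602 -0.0169  0.1502] [0.669  0.0303] [0.441  0.3085] 88.71
deck 299 [ 0.4571 -0.0901  0.1458] [ 0.4571 -0.0896] [0.1539 0.0128] 88.5
front panel 413 [ 0.4572 -0.0889  0.1442] [ 0.4571 -0.0907] [0.1566 0.0139] 88.46
red 133 [269.2 206.4] [ 0.5873 -0.0628  0.1624]
red 28 [363.7 279.1] [ 0.4289 -0.2764  0.1043]
orange 87 [287.7 134.4] [ 0.7389 -0.1041  0.1917]
blue 97 [305.1 102.9] [ 0.8085 -0.1452  0.2037]
blue 62 [169.2 205.8] [0.5937 0.162  0.1352]
blue 55 [200.3 206.6] [0.5918 0.0921 0.135 ]
blue 57 [184.6 210.3] [0.5831 0.1274 0.1349]
blue 165 [182.3 279.8] [0.4256 0.1511 0.0285]
blue 59 [351.  266.4] [ 0.4581 -0.2485  0.1033]
blue 60 [363.8 291.4] [ 0.401  -0.2762  0.1025]
scene
rear 1567 [0.673  0.1141 0.22  ] [0.6746 0.1229] [0.2352 0.0458] 86.1
rear 6002 [ 0.8501 -0.0073  0.2196] [0.8453 0.0218] [0.4393 0.0638] 88.41
deck 11042 [ 0.6747 -0.0812  0.1511] [0.6976 0.026 ] [0.4425 0.3675] 88.75
deck 241 [ 0.4599 -0.0949  0
[... 200 characters left out ...]
een 141 [268.6 211.3] [ 0.5902 -0.1273  0.1623]
red 139 [291.6 198.3] [ 0.5928 -0.0675  0.1625]
red 49 [173.9 212.6] [ 0.4083 -0.249   0.104 ]
red 44 [167.3 225.6] [ 0.4322 -0.2808  0.1033]
orange 69 [285.  169.9] [0.4321 0.048  0.0783]
orange 40 [344.2 188.4] [0.6214 0.0613 0.135 ]
orange 128 [329.7 239.6] [ 0.7462 -0.1096  0.1924]
blue 51 [306.5 160.2] [0.4008 0.1497 0.0368]
blue 33 [366.4 164.9] [0.6658 0.0693 0.2231]
blue 30 [352.8 168.7] [0.6603 0.0347 0.2276]
blue 27 [396.3 171.9] [0.7048 0.1222 0.2   ]
blue 31 [405.5 181.7] [0.7278 0.1271 0.1853]
blue 63 [352.  198.1] [0.6521 0.0515 0.1337]
blue 65 [161.6 218.9] [ 0.4053 -0.2778  0.1038]
blue 87 [186.1 227.1] [ 0.4613 -0.2501  0.0997]
```

```bash
python3 - <<'E'
import pickle,numpy as np,cv2
from h import *
yaw=np.deg2rad(-1.45);c,s=np.cos(yaw),np.sin(yaw);R=np.array([[c,-s],[s,c]])
for n,rc in(("top",(.8426,.0249)),("scene",(.8453,.0218))):
    d=pickle.load(open(n+"0.pkl","rb"));P=cloud(d)
    o=np.array(rc)-R@[.15,0]; A=P.copy();A[...,:2]=(P[...,:2]-o)@R
    print(n,"origin",o.round(4))
    m=(A[...,1]>0)&(A[...,1]<.19)&(A[...,0]<.05)&(A[...,0]>-.16)&(A[...,2]>.19)&(A[...,2]<.4)
    q=A[m]; r=np.hypot(q[:,0]-.06,q[:,2]-.15); q=q[(r>.16)]
    # outer surface: cover strip
    th=np.arctan2(q[:,2]-.15,.06-q[:,0]); r=np.hypot(q[:,0]-.06,q[:,2]-.15)
    print(len(q),"theta pct",np.percentile(th,[5,25,50,75,95]).round(3),"corrected",np.median(th-np.arcsin(.012/r)).round(3),"rmax",np.percentile(r,98),"front",q[np.argmax(r)].round(3),"y",np.percentile(q[:,1],[2,98]).round(3))
    hsv=masks(d)["green"]&(abs(P[...,2]-.162)<.006)&(abs(P[...,1]+.12)<.04)
    H=cv2.cvtColor(d["image"],cv2.COLOR_BGR2HSV)
    g=(H[...,0]>45)&(H[...,0]<90)&(H[...,1]>90)&(P[...,2]>.158)&(P[...,2]<.166)&(abs(A[...,0]+.1)<.04)
    print("green w",np.nanmean(P[g],0).round(4),"a",np.nanmean(A[g],0).round(4),g.sum())
    f=(A[...,0]<-.2)&(A[...,2]>.137)&(A[...,2]<.15)&(A[...,1]<0)&(A[...,0]>-.3)&(A[...,1]>-.21)
    print("panel",np.percentile(A[f][:,0],[2,50,98]).round(4),np.percentile(A[f][:,1],[2,98]).round(4),"w",np.median(P[f],0).round(4))
    for nm,a,b in(("bottle",.06,.115),("box",.04,.07),("rack",.085,.11)):
        f=(P[...,2]>a)&(P[...,2]<b)&(P[...,0]>.3)&(P[...,0]<.5)&((P[...,1]<-.19) if nm=="rack" else ((P[...,1]>.1) if nm=="box" else (P[...,1]>.01)&(P[...,1]<.1)))
        if f.sum(): print(nm,np.percentile(P[f],[2,98],axis=0).round(3).tolist())
E
```

```text
top origin [0.6926 0.0287]
1967 theta pct [0.623 0.644 0.651 0.657 0.664] corrected 0.586 rmax 0.2080654486518313 front [-0.109  0.124  0.274] y [0.004 0.186]
green w [ 0.5859 -0.1236  0.1618] a [-0.1028 -0.1549  0.1618] 157
panel [-0.239  -0.2322 -0.2096] [-0.1998 -0.0495] w [ 0.4567 -0.0906  0.1447]
bottle [[0.397, 0.041, 0.064], [0.445, 0.088, 0.113]]
box [[0.387, 0.152, 0.047], [0.466, 0.217, 0.061]]
rack [[0.396, -0.284, 0.09], [0.463, -0.24, 0.107]]
scene origin [0.6953 0.0256]
1721 theta pct [0.633 0.643 0.649 0.656 0.664] corrected 0.584 rmax 0.2096783371346832 front [-0.113  0.021  0.272] y [0.003 0.186]
green w [ 0.5894 -0.1269  0.1622] a [-0.1021 -0.1551  0.1622] 149
panel [-0.2398 -0.2295 -0.2072] [-0.1991 -0.0508] w [ 0.4627 -0.0956  0.1445]
bottle [[0.407, 0.037, 0.063], [0.441, 0.079, 0.113]]
box [[0.304, 0.149, 0.041], [0.45, 1.4, 0.069]]
rack [[0.4, -0.287, 0.086], [0.467, -0.242, 0.107]]
```

```bash
python3 -m crank '[{"dp":[0.48,0.95,0],"angular":[0,0,-7.7]},{"dp":[0.48,0.95,0],"angular":[0,0,-7.7]},{"dp":[0.48,0.95,0],"angular":[0,0,0]},{"dp":[0.48,0.95,0],"angular":[0,0,0]},{"dp":[0.48,0.95,0],"angular":[0,0,0]},{"dp":[0.48,0.95,0],"angular":[0,0,0]},{"dp":[0.48,0.95,0],"angular":[0,0,0]},{"dp":[0.48,0.95,0],"angular":[0,0,0]},{"dp":[0.48,0.95,0],"angular":[0,0,0]},{"dp":[0.48,0.95,0],"angular":[0,0,0]},{"dp":[0.48,0.95,0],"angular":[0,0,0]},{"dp":[0.48,0.95,0],"angular":[0,0,0]},{"dp":[0.48,0.95,0],"angular":[0,0,0]},{"dp":[0.48,0.95,0],"angular":[0,0,0]},{"dp":[0.48,0.95,0],"angular":[0,0,0]},{"dp":[0.48,0.95,0],"angular":[0,0,0]},{"dp":[0.48,0.95,0],"angular":[0,0,0]},{"dp":[0.48,0.95,0],"angular":[0,0,0]},{"dp":[0,0,0],"angular":[0,0,0]}]' 1 20
```

```text
t: 2.0
tcp_pos: [0.4094, -0.0909, 0.2481]
tool_rot: [1.0, -0.011, -0.0, -0.001]
force: [-0.6, -0.5, -0.4]
finger_gap: 0.003
gripper_force: 0.0
```

```bash
python3 -m crank '[{"dp":[0,0,-0.65],"angular":[0,0,0]},{"dp":[0,0,-0.65],"angular":[0,0,0]},{"dp":[0,0,-0.65],"angular":[0,0,0]},{"dp":[0,0,-0.65],"angular":[0,0,0]},{"dp":[0,0,-0.65],"angular":[0,0,0]},{"dp":[0,0,-0.65],"angular":[0,0,0]},{"dp":[0,0,0],"angular":[0,0,0]}]'
python3 - <<'E'
from station import vision
import cv2,numpy as np
a=[vision.snapshot(n)["image"] for n in("scene","top")]
cv2.imwrite("pics/1.png",np.hstack([cv2.resize(a[0][100:300,120:320],(400,400)),cv2.resize(a[1][200:400,170:370],(400,400))]))
E
```

```text
t: 2.7
tcp_pos: [0.4073, -0.0938, 0.1295]
tool_rot: [1.0, -0.014, -0.002, -0.001]
force: [0.1, -0.3, -0.5]
finger_gap: 0.002
gripper_force: 0.0
```

View pics/1.png

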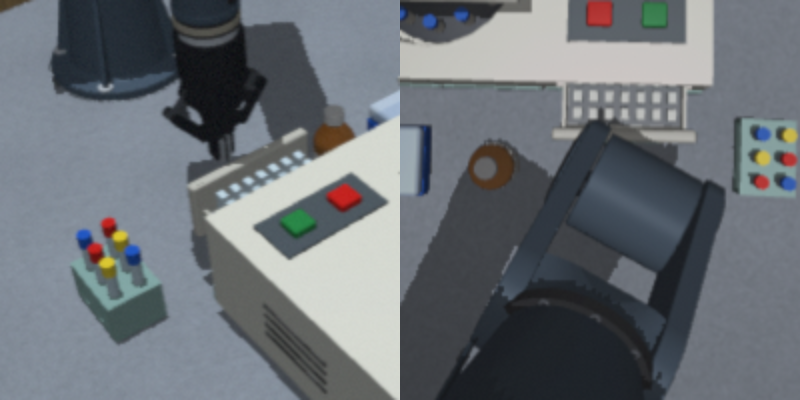

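The fingertips hang mid-panel in front of the drawer (left crop about (225,150)), clear of bottle and rack. Pushing.

```bash
python3 -m crank '[{"dp":[0.17,0,0],"angular":[0,0,0]},{"dp":[0.17,0,0],"angular":[0,0,0]},{"dp":[0.17,0,0],"angular":[0,0,0]},{"dp":[0.17,0,0],"angular":[0,0,0]},{"dp":[0.17,0,0],"angular":[0,0,0]},{"dp":[0.1,0,0],"angular":[0,0,0]},{"dp":[0.1,0,0],"angular":[0,0,0]},{"dp":[0.1,0,0],"angular":[0,0,0]},{"dp":[0.1,0,0],"angular":[0,0,0]},{"dp":[0.1,0,0],"angular":[0,0,0]},{"dp":[0.1,0,0],"angular":[0,0,0]},{"dp":[0.1,0,0],"angular":[0,0,0]},{"dp":[0.1,0,0],"angular":[0,0,0]},{"dp":[0.1,0,0],"angular":[0,0,0]},{"dp":[0.1,0,0],"angular":[0,0,0]}]'
```

```text
t: 4.3
tcp_pos: [0.4645, -0.0937, 0.1312]
tool_rot: [1.0, -0.013, -0.0, -0.0]
force: [-2.8, -1.0, -1.1]
finger_gap: -0.001
gripper_force: 1.3
```

```bash
python3 -m crank '[{"dp":[0.1,0,0],"angular":[0,0,0]},{"dp":[0.1,0,0],"angular":[0,0,0]},{"dp":[0.1,0,0],"angular":[0,0,0]},{"dp":[0.1,0,0],"angular":[0,0,0]},{"dp":[0.1,0,0],"angular":[0,0,0]},{"dp":[0.07,0,0],"angular":[0,0,0]}]'
python3 -m crank '[{"dp":[0.04,0,0],"angular":[0,0,0]},{"dp":[0.04,0,0],"angular":[0,0,0]}]'
```

```text
t: 4.9
tcp_pos: [0.4819, -0.0939, 0.1314]
tool_rot: [1.0, -0.013, 0.0, 0.0]
force: [-3.7, -2.2, -0.4]
finger_gap: -0.002
gripper_force: 1.3
t: 5.1
tcp_pos: [0.484, -0.0938, 0.1314]
tool_rot: [1.0, -0.013, 0.0, 0.0]
force: [-3.5, -2.3, -0.2]
finger_gap: 0.002
gripper_force: 1.3
```

```bash
python3 -m crank '[{"dp":[0.04,0,0],"angular":[0,0,0]},{"dp":[0.03,0,0],"angular":[0,0,0]}]'
```

```text
t: 5.3
tcp_pos: [0.4861, -0.0938, 0.1313]
tool_rot: [1.0, -0.014, 0.0, 0.0]
force: [-3.1, -2.2, -1.0]
finger_gap: 0.002
gripper_force: 1.3
```

```bash
for i in 1; do python3 -m crank '[{"dp":[0.04,0,0],"angular":[0,0,0]},{"dp":[0.04,0,0],"angular":[0,0,0]}]'; done
```

```text
t: 5.5
tcp_pos: [0.4885, -0.0938, 0.1314]
tool_rot: [1.0, -0.013, 0.0, 0.0]
force: [-2.1, -2.5, 0.5]
finger_gap: -0.004
gripper_force: 1.7
```

```bash
python3 -m crank '[{"dp":[0.04,0,0],"angular":[0,0,0]},{"dp":[0.04,0,0],"angular":[0,0,0]}]'
```

```text
t: 5.7
tcp_pos: [0.4885, -0.0935, 0.1312]
tool_rot: [1.0, -0.013, -0.003, -0.0]
force: [-9.8, -4.4, 5.6]
finger_gap: 0.001
gripper_force: 4.8
```

Drawer is against its stop. Back off, rise, and go over the cover strip.

```bash
python3 -m crank '[{"dp":[-0.6,0,0],"angular":[0,0,0]},{"dp":[-0.7,0,0],"angular":[0,0,0]},{"dp":[0,0,0.95],"angular":[0,0,0]},{"dp":[0,0,0.95],"angular":[0,0,0]},{"dp":[0,0,0.95],"angular":[0,0,0]},{"dp":[0,0,0.95],"angular":[0,0,0]},{"dp":[0,0,0.95],"angular":[0,0,0]},{"dp":[0,0,0.95],"angular":[0,0,0]},{"dp":[0,0,0.95],"angular":[0,0,0]},{"dp":[0.67,0.91,0],"angular":[0,0,0]},{"dp":[0.67,0.91,0],"angular":[0,0,0]},{"dp":[0.67,0.91,0],"angular":[0,0,0]},{"dp":[0.67,0.91,0],"angular":[0,0,0]},{"dp":[0.67,0.91,0],"angular":[0,0,0]},{"dp":[0.67,0.91,0],"angular":[0,0,0]},{"dp":[0.67,0.91,0],"angular":[0,0,0]},{"dp":[0.67,0.91,0],"angular":[0,0,0]},{"dp":[0,0,0],"angular":[0,0,0]}]'
python3 - <<'E'
from station import vision,sense
import cv2,numpy as np
print(sense()["tcp_pos"])
a=[vision.snapshot(n)["image"] for n in("scene","top")]
cv2.imwrite("pics/2.png",np.hstack([cv2.resize(a[0][70:270,220:470],(400,320)),cv2.resize(a[1][100:300,100:350],(400,320))]))
E
```

```text
t: 7.5
tcp_pos: [0.6152, 0.1287, 0.3308]
tool_rot: [1.0, -0.012, 0.002, -0.002]
force: [-0.1, 0.1, -0.1]
finger_gap: -0.001
gripper_force: 0.0
[0.61523638 0.12867335 0.33076065]
```

View pics/2.png

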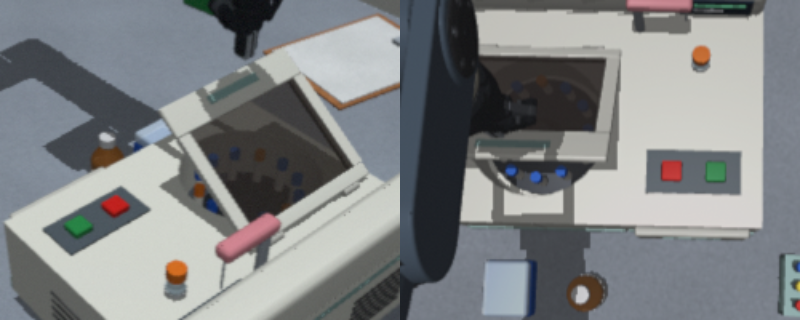

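Drawer shows home (only the panel protrudes, right crop (690,233)). The fingers are above the cover's strip. Descending.

```bash
python3 -m crank '[{"dp":[-0.05,-0.04,-0.33],"angular":[0,0,0]},{"dp":[-0.05,-0.04,-0.33],"angular":[0,0,0]},{"dp":[-0.05,-0.04,-0.33],"angular":[0,0,0]},{"dp":[-0.03,-0.04,-0.3],"angular":[0,0,0]},{"dp":[0,0,-0.07],"angular":[0,0,0]},{"dp":[0,0,-0.07],"angular":[0,0,0]},{"dp":[0,0,-0.07],"angular":[0,0,0]}]'
```

```text
t: 8.3
tcp_pos: [0.6075, 0.1197, 0.286]
tool_rot: [1.0, -0.014, 0.0, -0.0]
force: [1.0, -0.4, 0.1]
finger_gap: -0.0
gripper_force: 0.0
```

```bash
python3 -m crank '[{"dp":[-0.05,0,-0.087],"angular":[0,0,0]},{"dp":[-0.05,0,-0.087],"angular":[0,0,0]},{"dp":[-0.05,0,-0.087],"angular":[0,0,0]},{"dp":[-0.05,0,-0.087],"angular":[0,0,0]},{"dp":[-0.05,0,-0.087],"angular":[0,0,0]},{"dp":[-0.05,0,-0.087],"angular":[0,0,0]}]'
```

```text
t: 8.9
tcp_pos: [0.598, 0.1199, 0.27]
tool_rot: [1.0, -0.013, -0.0, -0.0]
force: [-0.6, 0.9, 1.3]
finger_gap: -0.0
gripper_force: 0.7
```

```bash
python3 -m crank '[{"dp":[-0.05,0,-0.09],"angular":[0,0,0]},{"dp":[-0.05,0,-0.09],"angular":[0,0,0]},{"dp":[-0.05,0,-0.09],"angular":[0,0,0]},{"dp":[-0.05,0,-0.09],"angular":[0,0,0]},{"dp":[-0.05,0,-0.09],"angular":[0,0,0]},{"dp":[-0.05,0,-0.1],"angular":[0,0,0]},{"dp":[-0.04,0,-0.1],"angular":[0,0,0]},{"dp":[-0.04,0,-0.1],"angular":[0,0,0]},{"dp":[-0.04,0,-0.1],"angular":[0,0,0]}]'
```

```text
t: 9.8
tcp_pos: [0.5854, 0.1198, 0.2444]
tool_rot: [1.0, -0.013, -0.0, 0.0]
force: [-1.0, 0.8, 2.1]
finger_gap: 0.002
gripper_force: 0.6
```

```bash
python3 -m crank '[{"dp":[-0.04,0,-0.1],"angular":[0,0,0]},{"dp":[-0.04,0,-0.1],"angular":[0,0,0]},{"dp":[-0.03,0,-0.1],"angular":[0,0,0]},{"dp":[-0.03,0,-0.1],"angular":[0,0,0]},{"dp":[-0.03,0,-0.1],"angular":[0,0,0]},{"dp":[-0.03,0,-0.1],"angular":[0,0,0]},{"dp":[-0.02,0,-0.1],"angular":[0,0,0]},{"dp":[-0.02,0,-0.1],"angular":[0,0,0]},{"dp":[-0.02,0,-0.1],"angular":[0,0,0]}]'
```

```text
t: 10.7
tcp_pos: [0.5777, 0.1198, 0.2174]
tool_rot: [1.0, -0.013, -0.0, 0.0]
force: [-1.1, -0.1, 1.2]
finger_gap: -0.0
gripper_force: 0.5
```

```bash
python3 -m crank '[{"dp":[-0.03,0,-0.1],"angular":[0,0,0]},{"dp":[-0.03,0,-0.1],"angular":[0,0,0]},{"dp":[-0.03,0,-0.1],"angular":[0,0,0]},{"dp":[-0.02,0,-0.1],"angular":[0,0,0]},{"dp":[-0.02,0,-0.1],"angular":[0,0,0]},{"dp":[-0.02,0,-0.1],"angular":[0,0,0]},{"dp":[-0.02,0,-0.1],"angular":[0,0,0]},{"dp":[-0.01,0,-0.1],"angular":[0,0,0]},{"dp":[0,0,-0.1],"angular":[0,0,0]},{"dp":[0,0,-0.1],"angular":[0,0,0]},{"dp":[0,0,-0.1],"angular":[0,0,0]}]'
```

```text
t: 11.8
tcp_pos: [0.5717, 0.1198, 0.1842]
tool_rot: [1.0, -0.013, -0.001, 0.0]
force: [-0.7, 0.1, 1.3]
finger_gap: -0.002
gripper_force: 0.5
```

```bash
python3 -m crank '[{"dp":[0,0,-0.04],"angular":[0,0,0]},{"dp":[0,0,-0.04],"angular":[0,0,0]},{"dp":[0,0,-0.04],"angular":[0,0,0]}]'
```

```text
t: 12.1
tcp_pos: [0.5723, 0.1198, 0.1809]
tool_rot: [1.0, -0.013, -0.0, 0.0]
force: [-0.5, -1.5, 0.6]
finger_gap: -0.0
gripper_force: 0.5
```

```bash
python3 -m crank '[{"dp":[0,0,-0.04],"angular":[0,0,0]},{"dp":[0,0,-0.04],"angular":[0,0,0]}]'
```

```text
t: 12.3
tcp_pos: [0.5724, 0.1198, 0.179]
tool_rot: [1.0, -0.013, 0.0, 0.0]
force: [-3.4, 0.1, 10.3]
finger_gap: -0.0
gripper_force: 5.0
```

```bash
python3 -m crank '[{"dp":[0,0,-0.04],"angular":[0,0,0]}]'
```

```text
t: 12.4
tcp_pos: [0.5724, 0.1198, 0.179]
tool_rot: [1.0, -0.013, 0.0, 0.0]
force: [-4.7, -0.5, 16.0]
finger_gap: 0.002
gripper_force: 8.0
```

```bash
python3 -m crank '[{"dp":[0,0,0.2],"angular":[0,0,0]},{"dp":[0,0,0.6],"angular":[0,0,0]},{"dp":[0,0,0.9],"angular":[0,0,0]},{"dp":[0,0,0.5],"angular":[0,0,0]},{"dp":[0.06,-0.91,0],"angular":[0,0,0]},{"dp":[0.06,-0.91,0],"angular":[0,0,0]},{"dp":[0.06,-0.91,0],"angular":[0,0,0]},{"dp":[0.06,-0.91,0],"angular":[0,0,0]},{"dp":[0.06,-0.91,0],"angular":[0,0,0]},{"dp":[0.06,-0.91,0],"angular":[0,0,0]},{"dp":[0.06,-0.91,0],"angular":[0,0,0]},{"dp":[0.06,-0.91,0],"angular":[0,0,0]},{"dp":[0.06,-0.91,0],"angular":[0,0,0]},{"dp":[0,0,0],"angular":[0,0,0]},{"dp":[0,0,0],"angular":[0,0,0]}]'
python3 - <<'E'
from station import vision,sense
import cv2,numpy as np
from h import *
print(sense()["tcp_pos"])
D=[vision.snapshot(n) for n in("scene","top")];a=[d["image"] for d in D]
cv2.imwrite("pics/3.png",np.hstack([cv2.resize(a[0][100:300,200:450],(400,320)),cv2.resize(a[1][100:300,100:350],(400,320))]))
yaw=np.deg2rad(-1.45);c,s=np.cos(yaw),np.sin(yaw);R=np.array([[c,-s],[s,c]])
for d in D:
    P=cloud(d);A=P.copy();A[...,:2]=(P[...,:2]-[.694,.027])@R
    m=(A[...,1]>.05)&(A[...,1]<.2)&(A[...,0]>-.145)&(A[...,0]<-.115);print("strip z",np.nanpercentile(A[m][:,2],[10,50,90]).round(4))
    m=(A[...,2]>.137)&(A[...,2]<.1475)&(A[...,0]<-.17)&(A[...,0]>-.3)&(A[...,1]<-.05)&(A[...,1]>-.2);print("panel x",np.percentile(A[m][:,0],[2,50,98]).round(4) if m.any() else 0)
E
```

```text
t: 13.9
tcp_pos: [0.5886, -0.1263, 0.2433]
tool_rot: [1.0, -0.014, 0.0, -0.0]
force: [-0.4, 1.1, 0.4]
finger_gap: 0.0
gripper_force: 0.0
[ 0.5885654  -0.12634068  0.24325852]
strip z [0.162  0.1636 0.1655]
panel x [-0.1923 -0.1863 -0.1821]
strip z [0.1603 0.1621 0.1643]
panel x 0
```

View pics/3.png

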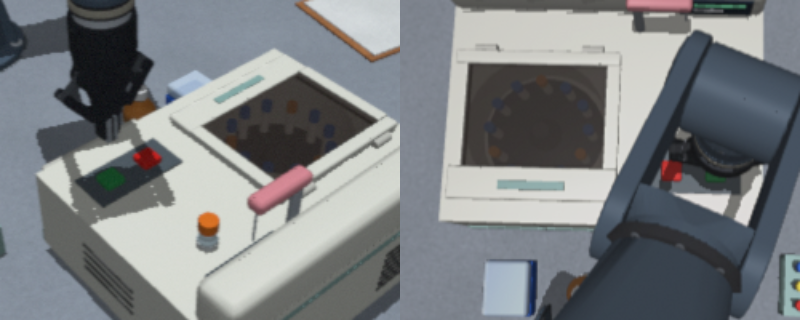

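The cover lies flat and the drawer is home; the fingers hover over the green key (left crop (110,180)). Pressing it.

```bash
python3 -m crank '[{"dp":[0,0,-0.4],"angular":[0,0,0]},{"dp":[0,0,-0.5],"angular":[0,0,0]},{"dp":[0,0,-0.5],"angular":[0,0,0]},{"dp":[0,0,-0.4],"angular":[0,0,0]},{"dp":[0,0,-0.15],"angular":[0,0,0]},{"dp":[0,0,-0.1],"angular":[0,0,0]},{"dp":[0,0,-0.07],"angular":[0,0,0]},{"dp":[0,0,-0.05],"angular":[0,0,0]},{"dp":[0,0,-0.05],"angular":[0,0,0]}]'
```

```text
t: 14.9
tcp_pos: [0.5889, -0.1259, 0.1775]
tool_rot: [1.0, -0.014, 0.001, 0.0]
force: [-0.4, 0.7, 2.4]
finger_gap: 0.001
gripper_force: 1.2
```

```bash
python3 -m crank '[{"dp":[0,0,-0.05],"angular":[0,0,0]},{"dp":[0,0,-0.05],"angular":[0,0,0]}]'
```

```text
t: 15.1
tcp_pos: [0.5889, -0.1259, 0.1746]
tool_rot: [1.0, -0.014, 0.001, 0.0]
force: [-0.9, 0.3, 4.2]
finger_gap: -0.004
gripper_force: 2.2
```

```bash
python3 -m crank '[{"dp":[0,0,-0.05],"angular":[0,0,0]},{"dp":[0,0,-0.03],"angular":[0,0,0]},{"dp":[0,0,0],"angular":[0,0,0]}]'
```

```text
t: 15.4
tcp_pos: [0.5889, -0.126, 0.1739]
tool_rot: [1.0, -0.013, 0.001, 0.0]
force: [-3.1, 2.0, 14.6]
finger_gap: -0.0
gripper_force: 7.1
```

Bottomed out (14.6 N). Release and rise clear.

```bash
python3 -m crank '[{"dp":[0,0,0.1],"angular":[0,0,0]},{"dp":[0,0,0.2],"angular":[0,0,0]},{"dp":[0,0,0.6],"angular":[0,0,0]},{"dp":[0,0,1],"angular":[0,0,0]},{"dp":[0,0,1],"angular":[0,0,0]},{"dp":[0,0,1],"angular":[0,0,0]},{"dp":[0,-0.9,0.6],"angular":[0,0,0]},{"dp":[0,-0.9,0],"angular":[0,0,0]},{"dp":[0,-0.9,0],"angular":[0,0,0]},{"dp":[0,-0.9,0],"angular":[0,0,0]},{"dp":[0,-0.9,0],"angular":[0,0,0]},{"dp":[0,-0.9,0],"angular":[0,0,0]},{"dp":[0,-0.9,0],"angular":[0,0,0]},{"dp":[0,0,0],"angular":[0,0,0]},{"dp":[0,0,0],"angular":[0,0,0]}]'
python3 - <<'E'
from station import vision
import cv2,numpy as np
a=[vision.snapshot(n)["image"] for n in("scene","top")]
cv2.imwrite("pics/4.png",np.hstack([cv2.resize(x,(400,300)) for x in a]))
E
```

```text
t: 16.9
tcp_pos: [0.5881, -0.3152, 0.3056]
tool_rot: [1.0, -0.014, -0.001, -0.001]
force: [-0.7, 0.2, -0.9]
finger_gap: -0.003
gripper_force: 0.0
```

View pics/4.png

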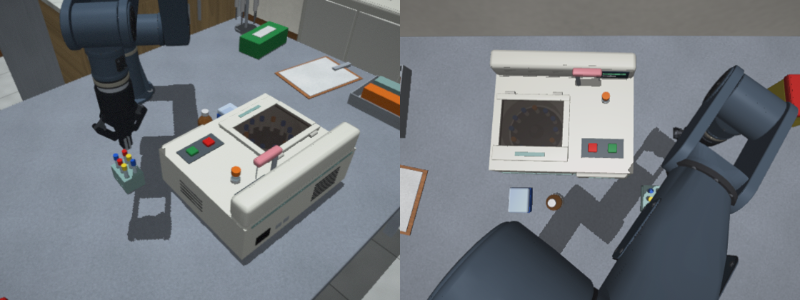

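Everything is shut, loose items are in place (bottle (555,202), tip box (520,200), vial (605,97), rack (650,197)), and the arm is clear.

```bash
python3 -c "
from station import order
print(order.sign_off())"
```

```text
the job is handed in; nothing more can be done
None
```

I pushed the drawer home, closed the cover flat, pressed the green start key fully down and released it, then handed the job in at about 17 s with the arm clear; the verdict was not shown to me.

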